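# Set the stopper dispenser's cap to the fitting hole and tip it out

## Task

The little tipping dispenser holds two round cedar stoppers for cigar tubes in its clear tube. With the hopper still upright, turn its round cap by the bar grip until the hole that fits the stoppers - the middle-sized one of the three, the smallest they pass through - stands over the tube; then swing the crank over toward you, so that the hopper tips right over and both stoppers drop into the tray beneath. Never tip it with another hole, or none, over the tube.

Things in the scene. Friction and masses are not known exactly. Their poses are not given: they have to be found in the camera images.
- dispenser: Fixed wooden stand 170 x 146 mm. Origin on the table under the middle of the hopper's axle; x to the back (away from the robot), y left, z up. Axle along y at z 130 mm between two cheeks, 145 mm high, at y = +-60 mm. Open wooden tray between and before the cheeks: x -105 to 25, y +-49, floor at z 14, rim at z 44 mm. Whole hopper lies within 80 mm of the axle.
- hopper (a joint): Tipping about the axle in rad: 0 upright (start, stop), growing as the top comes over toward the robot (-x) and the tube mouth turns down; stop at 2.5. Stiff friction (4 N at the crank), stays where left. Upright, a clear tube (bore 26 mm) stands at x = -28 mm, on the robot's side, with a brass tab before its mouth. Stoppers run out beyond 1.6; go past 2.2 to be sure.
- cap (a joint): Steel disc 94 mm across on top of the hopper (its top at z 175 mm), turning about the upright axis over the dispenser's origin; rad, + is counterclockwise from above, -1.6 to 1.6, light friction. Three holes 28 mm from its axis: over the tube (at the brass tab) stands the 21 mm hole at 0, the 10 mm hole at +1.309, the 30 mm hole at -1.309. It starts between 0.75 and 1.35.
- cap_grip (a point): Middle of the cap's black bar grip, on the cap's axis: bar 28 mm long, 12 mm wide, its top 10 mm above this point, the disc 14 mm below it. Grip it across its width from above. The bar turns with the cap and lies along the dispenser's x when the cap is at 0.
- crank_grip (a point): Middle of the crank's round wooden handle, 16 mm thick, 46 mm long, lying along the dispenser's y on its right side (y -84 to -130 mm, here -108). It is fixed to the hopper, 60 mm from the axle: at hopper angle h it is at x = 60 sin(0.96 - h), z = 130 + 60 cos(0.96 - h) mm of the dispenser, so it leans to the back at the start. It can turn between the finger pads.
- stopper_0: One round cedar stopper, a varnished, slippery wooden ball 16 mm in diameter, 10 g; starts in the clear tube. Its origin is a point on its surface.
- stopper_1: The other stopper, the same; starts in the clear tube above the first.

How it is judged:
On the way, in this order (a step that is already met when the one before it is completed fails the run):
1. the 21 mm hole is turned over the tube while the hopper is upright (value of joint cap between -0.175 and 0.175 rad and value of joint hopper below 0.3 rad), for 0.2 s.
2. the hopper is tipped over by its crank (value of joint hopper above 1.5 rad), for 0.2 s.
At the end, for the whole second after the job is handed in: Both stoppers lie at rest in the dispenser's tray (below its rim, inside its walls), and the cap still has its middle-sized hole over the tube within 10 degrees (x of stopper_0 in the frame of dispenser between -0.105 and 0.025 m and y of stopper_0 in the frame of dispenser between -0.049 and 0.049 m and z of stopper_0 in the frame of dispenser between 0.01 and 0.04 m and linear speed of each of stopper_0, stopper_1 below 0.03 m/s and x of stopper_1 in the frame of dispenser between -0.105 and 0.025 m and y of stopper_1 in the frame of dispenser between -0.049 and 0.049 m and z of stopper_1 in the frame of dispenser between 0.01 and 0.04 m and value of joint cap between -0.175 and 0.175 rad); the robot touches nothing.
It fails at once if the hopper is tipped with the fitting hole not over the tube (value of joint hopper above 0.6 rad and (value of joint cap above 0.2 rad or value of joint cap below -0.2 rad)).
It also fails if it takes over 46 s, if anything falls off the work surface, if the arm or the gripper's body presses on something with over 40 N, if the wrist force passes 120 N, or if a joint passes its speed limit or range.

## Robot

A 6-joint arm with a two-finger parallel gripper is mounted at the origin on a cart in front of the work surface, level with it; the furniture and walls round the work are solid. World frame = base frame: x ahead of the robot, y to its left, z up, the work surface at z = 0. Lengths are in m, angles in rad, forces in N, time in s.
With the tool pointing down it reaches from about 0.275 to 1 m from the base axis. Payload 8.4 kg.
Tool frame: the origin (TCP) lies on the centre line of the jaws, within the pads' length; the fingertips stand 8 mm ahead of it and the grasp point (between the pads) lies 11 mm behind it; z points along the fingers, y is the line along which they close (so a half turn about z gives the same grasp; the last joint's range is limited). The gripper opens to 85 mm and grips with 20 to 120 N. Pads are 22 mm wide; open, the fingers measure 114 mm over their backs; the gripper's body (76 mm by 85 mm) begins 54 mm behind the grasp point. The pads swing forward as they close: fully open they stand 13 mm farther back than shut.
Start: joints at [1.184, 0.353, 1.633, -0, 1.155, -0.002], TCP at [0.235, 0.579, 0.239] pointing down, gripper open.
Joint ranges: [-2.63, 2.63], [-0.92, 2.1], [0.06, 2.66], [-1.3, 4.44], [0, 2.69], [-3.02, 3.02]. Speed limits (rad/s): [2.22, 2.22, 2.79, 3.14, 3.14, 3.14].

## Interface

Orientations are given as a unit quaternion [w, x, y, z].
In Python, from bench import status, cams, order gives the robot as it stands. The module is installed in compiled form; this text tells all that it offers.
- The arm moves only by the tool send_rows, never from a script. Its argument "commands" is a list that holds one entry, the list of rows, each a list of 6 numbers: the shift along the tool's x, y, z normalised to -1 to 1, where 1 is 30 cm, then the turn, a rotation vector about the tool's x, y, z normalised to -1 to 1, where 1 is 2 pi rad. A call has 1 to 10 rows; each row is the pose to reach, as a shift and turn from the pose commanded when the call began, along the tool's axes at that moment, turning the shorter way round; what a row does not reach only later rows make up. A row lasts 1/8 s, in which the tool goes at most 62.5 mm and 10.7 degrees, less where a joint would pass 70% of its speed; a pose out of reach is approached as far as the arm can. A call with a number of a shift or a turn outside -1 to 1 is refused whole. A call with a gripper value outside its range is refused whole. "claw" is the opening, from 0 (shut) to 1 (fully open), set as the call begins (left out, the last holds). The fingers move at their own pace and stop on an object; "force" is the grip in N (left out, the last holds). Time passes only in rows, so rows that repeat a pose let the fingers close. It gives the time, the measured TCP pose, the force, the opening and the grip force at its end, in the units of the state.
- status.sense(): the state, without advancing time (a new reading comes with each control period).
- cams.get_image(name): name is "scene" or "top"; returns a dict with "frame" (420x560x3 uint8, red, green, blue), "fovy" (degrees; the focal length in pixels is half the picture's height over the tangent of half this angle, whatever the lens; pixels are square), "cx", "cy" (the principal point, pixels), "camera_from_world" (4x4, takes a point from world to camera coordinates). Camera axes: x right, y down, z forward; pixel columns grow to the right and rows downward; lengths in m; the calibration is good to about 2 mm. A picture is of the moment at which its call begins. There is no depth.
- order.hand_in(): hands the job in; it is judged then, once.
The state is a dict: "time": time; "q": joint angles; "joint_velocities": joint speeds; "joint_torque": joint torques, N m; "ee_pos": TCP position; "ee_rot": TCP orientation; "wrist_force": force on the tool from outside, world axes, zero at the start; "wrist_torque": the same for the moment, N m; "opening": finger opening in m; "gripper_force": force on a finger pad.
Only numpy, scipy, OpenCV 4.12 (cv2) and the standard library are available. Lean on these libraries where they do the work, as an engineer would, in place of code of your own. Each camera call takes 0.05 s, during which the arm holds its last target. There are 200 camera calls.

## Working session

There is one attempt and no reset: what is moved stays moved. The work goes in short steps, Python scripts to look and compute and a tool call to move; the robot and the scene stay as the last step left them, time stands still between calls to the robot, and variables do not carry over. Pictures are saved under pics/ and viewed, at most 10 in all, crops included, and the job is handed in when it is done.

Besides the shell and the picture viewer there is one more tool, called after "Emit:" by a JSON object that holds its "name" and its "arguments", one argument or row to a line. send_rows: Moves the arm, as the interface text tells. Scaled input: -1 to 1 covers 30 cm each way for a shift and 2 pi rad each way for a turn. Its arguments: {"type":"object","properties":{"commands":{"type":"array"},"claw":{"type":"number"},"force":{"type":"number"}},"required":["commands"]}

```bash
mkdir -p pics
cat > h.py <<'E'
import numpy as np, cv2
from bench import status, cams, order
def snap(n,f):
    d=cams.get_image(n); cv2.imwrite(f,d["frame"][:,:,::-1]); 
    np.savez(f[:-4]+'.npz',**{k:d[k] for k in d}); return d
def K(d):
    h=d["frame"].shape[0]; return h/2/np.tan(np.radians(d["fovy"])/2)
def proj(d,P):
    T=np.array(d["camera_from_world"]); p=np.atleast_2d(P)@T[:3,:3].T+T[:3,3]; f=K(d)
    return np.c_[f*p[:,0]/p[:,2]+d["cx"],f*p[:,1]/p[:,2]+d["cy"]]
def ray(d,uv):
    T=np.array(d["camera_from_world"]); f=K(d)
    r=np.array([(uv[0]-d["cx"])/f,(uv[1]-d["cy"])/f,1.])
    R=T[:3,:3]; return -R.T@T[:3,3], R.T@r
def plane(d,uv,z):
    o,r=ray(d,uv); return o+r*(z-o[2])/r[2]
E
python3 - <<'E'
from h import *
for n in("scene","top"):
    d=snap(n,f"pics/{n}0.png"); print(n,d["fovy"],d["cx"],d["cy"],ray(d,(280,210)))
s=status.sense();print(s["time"],s["ee_pos"],s["ee_rot"],s["opening"])
E
```

```text
scene 57.59147486072486 280.5112510756591 212.62192213850884 (array([ 0.1426458 , -0.31941545,  0.67424657]), array([ 0.49855585,  0.61335148, -0.61260993]))
top 44.42331019583052 274.73560688940336 210.0232075325202 (array([0.46460678, 0.20199096, 0.97456932]), array([ 0.08701437, -0.01729031, -0.9961096 ]))
0.1 [0.23441745 0.57892251 0.23863947] [-1.35037462e-04  1.91217747e-01  9.81547446e-01 -6.04385580e-04] 0.08508272386466122
```

View pics/scene0.png

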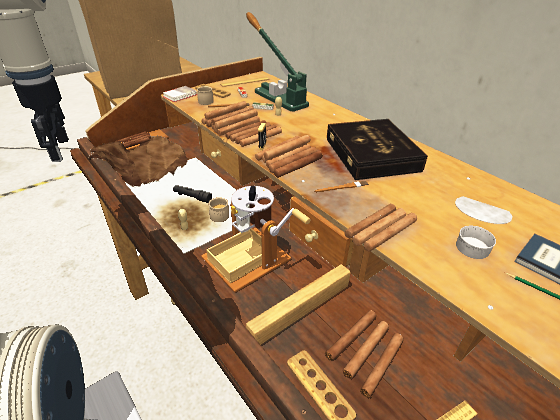

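View pics/top0.png

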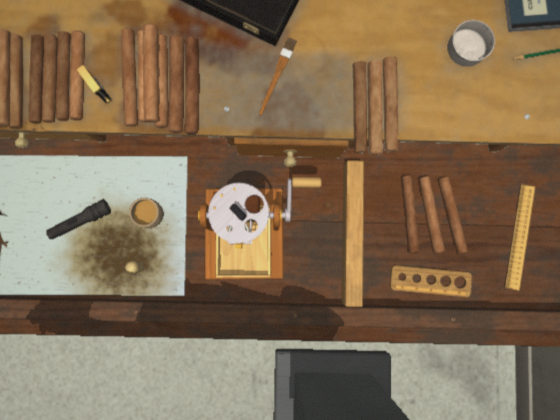

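The dispenser is near (240,230) in the top view: cap disc at (238,213), black bar at (238,211), tray at (245,255), crank handle at (307,182). I'll enlarge it to measure.

Run:
```python
from h import *
import cv2
d=dict(np.load('pics/top0.npz')); im=d["frame"]
c=im[160:290,185:335,::-1]; cv2.imwrite('pics/c1.png',cv2.resize(c,None,fx=5,fy=4.6*5/4.6*0.9,interpolation=cv2.INTER_CUBIC)[:600])
hsv=cv2.cvtColor(im,cv2.COLOR_RGB2HSV)
m=((hsv[...,1]<70)&(hsv[...,2]>130)).astype(np.uint8); m[:,:200]=0;m[:,285:]=0;m[:175]=0;m[:250]*=1;m[250:]=0
m=cv2.morphologyEx(m,cv2.MORPH_OPEN,np.ones((3,3),np.uint8))
cs=max(cv2.findContours(m,0,2)[0],key=cv2.contourArea); h=cv2.convexHull(cs)
print("disc",cv2.fitEllipse(h),cv2.boundingRect(cs)); e=cv2.fitEllipse(h)
print(plane(d,e[0],.175))
b=(im.max(2)<60).astype(np.uint8); b[:195]=0;b[230:]=0;b[:,:222]=0;b[:,256:]=0
for c in cv2.findContours(b,0,2)[0]:
    if cv2.contourArea(c)>15: r=cv2.minAreaRect(c);print("bar",r,cv2.boxPoints(r).round(1).tolist(),plane(d,r[0],.199))
# stand: orange-brown; tray
m=((hsv[...,0]<16)&(hsv[...,1]>130)&(hsv[...,2]>110)).astype(np.uint8); m[:185]=0;m[285:]=0;m[:,:195]=0;m[:,290:]=0
cs=max(cv2.findContours(m,0,2)[0],key=cv2.contourArea);r=cv2.minAreaRect(cs);print("stand",r,[plane(d,p,.0)[:2].round(3).tolist() for p in cv2.boxPoints(r)])
m=((hsv[...,0]>=16)&(hsv[...,0]<30)&(hsv[...,1]>80)&(hsv[...,2]>150)).astype(np.uint8); 
mm=m.copy(); mm[:170]=0;mm[195:]=0;mm[:,:288]=0;mm[:,330:]=0
cs=max(cv2.findContours(mm,0,2)[0],key=cv2.contourArea);r=cv2.minAreaRect(cs);print("handle",r,plane(d,r[0],.1644))
mm=m.copy(); mm[:225]=0;mm[285:]=0;mm[:,:205]=0;mm[:,282:]=0
cs=max(cv2.findContours(mm,0,2)[0],key=cv2.contourArea);r=cv2.minAreaRect(cs);print("tray",r,[plane(d,p,.044)[:2].round(3).tolist() for p in cv2.boxPoints(r)])
```

```text
disc ((239.1905059814453, 213.38218688964844), (60.87639617919922, 65.23602294921875), 100.84219360351562) (206, 183, 68, 61)
[0.52759818 0.2515922  0.175     ]
bar ((237.75003051757812, 211.75003051757812), (16.26345443725586, 5.656853675842285), 45.0) [[230.0, 208.0], [234.0, 204.0], [245.5, 215.5], [241.5, 219.5]] [0.52812923 0.2523536  0.199     ]
stand ((244.5, 233.5), (91.0, 81.0), 90.0) [[0.588, 0.331], [0.592, 0.176], [0.42, 0.173], [0.416, 0.325]]
handle ((306.0, 182.0), (8.0, 28.0), 90.0) [0.58106304 0.14762537 0.1644    ]
tray ((242.5, 251.0), (52.0, 55.0), 90.0) [[0.516, 0.303], [0.518, 0.203], [0.425, 0.201], [0.422, 0.3]]
```

View pics/c1.png

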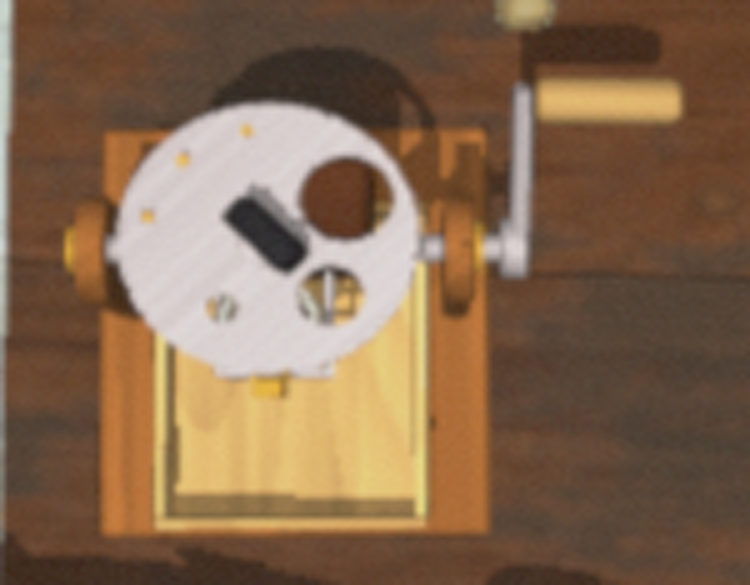

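```bash
cat >> h.py <<'E'
from scipy.spatial.transform import Rotation as R
def tri(a,ua,b,ub):
    o1,r1=ray(a,ua);o2,r2=ray(b,ub); A=np.c_[r1,-r2]; t=np.linalg.lstsq(A,o2-o1,rcond=None)[0]
    p,q=o1+t[0]*r1,o2+t[1]*r2; return (p+q)/2,np.linalg.norm(p-q)
def rel(pos,closing_deg):
    """row to reach TCP pos, tool down, closing axis at world angle"""
    s=status.sense(); r=R.from_quat(np.roll(s["ee_rot"],-1)); c=np.radians(closing_deg)
    y=np.array([np.cos(c),np.sin(c),0]);z=np.array([0,0,-1.]); g=R.from_matrix(np.c_[np.cross(y,z),y,z])
    return np.r_[r.inv().apply(np.array(pos)-s["ee_pos"])/.3,(r.inv()*g).as_rotvec()/2/np.pi].round(4)
E
python3 - <<'E'
from h import *
t=dict(np.load('pics/top0.npz'));s=dict(np.load('pics/scene0.npz'))
print("knob",tri(t,(290,157),s,(310,236)))
for z in(0,.05,.1,.15): print(z,plane(t,(290,137),z))
print("disc",plane(t,(238.7,212.9),.175))
O=np.array([.5285,.2525,0]);a=.025;Rz=R.from_euler('z',a)
im=s["frame"]; b=(im.max(2)<60).astype(np.uint8);b[:180]=0;b[205:]=0;b[:,:240]=0;b[:,265:]=0
c=max(cv2.findContours(b,0,2)[0],key=cv2.contourArea);r=cv2.boundingRect(c);print("scene bar",r)
print(tri(t,(237.75,211.75),s,(r[0]+r[2]/2,r[1]+r[3]/2)))
print("pred bar",proj(s,O+[0,0,.189]),proj(t,O+[0,0,.199]))
print("pred handle",proj(s,O+Rz.apply([.0491,-.108,.1644])),proj(t,O+Rz.apply([.0491,-.108,.1644])))
print("pred stand",proj(t,O+Rz.apply([[-.105,.049,.044],[-.105,-.049,.044],[-.06,.085,.0]])))
print(rel([.5285,.2525,.26],136),rel([.5285,.2525,.28],136),status.sense()["q"])
cv2.imwrite('pics/s1.png',cv2.resize(im[160:280,190:340,::-1],None,fx=5,fy=5,interpolation=cv2.INTER_CUBIC))
E
```

```text
knob (array([0.63943013, 0.17135933, 0.05891513]), np.float64(0.0037363835664178478))
0 [0.69133927 0.16904564 0.        ]
0.05 [0.67970682 0.17073589 0.05      ]
0.1 [0.66807438 0.17242614 0.1       ]
0.15 [0.65644193 0.17411639 0.15      ]
disc [0.52833318 0.25237859 0.175     ]
scene bar (249, 186, 7, 15)
(array([0.52914036, 0.25332209, 0.18522916]), np.float64(0.00027663384516152077))
pred bar [[252.49309857 192.36884619]] [[237.66057197 211.50343204]]
pred handle [[301.49109432 216.44583229]] [[307.16281157 182.51471395]]
pred stand [[215.4513781  277.0637153 ]
 [270.07712414 276.9754501 ]
 [199.02072255 252.04742462]]
[-1.317e+00 -6.406e-01 -7.050e-02 -2.000e-04 -1.000e-04 -1.890e-01] [-1.317e+00 -6.407e-01 -1.371e-01 -2.000e-04 -1.000e-04 -1.890e-01] [ 1.18363732e+00  3.53571715e-01  1.63406388e+00  3.39267257e-05
  1.15519525e+00 -2.36737792e-03]
```

View pics/s1.png

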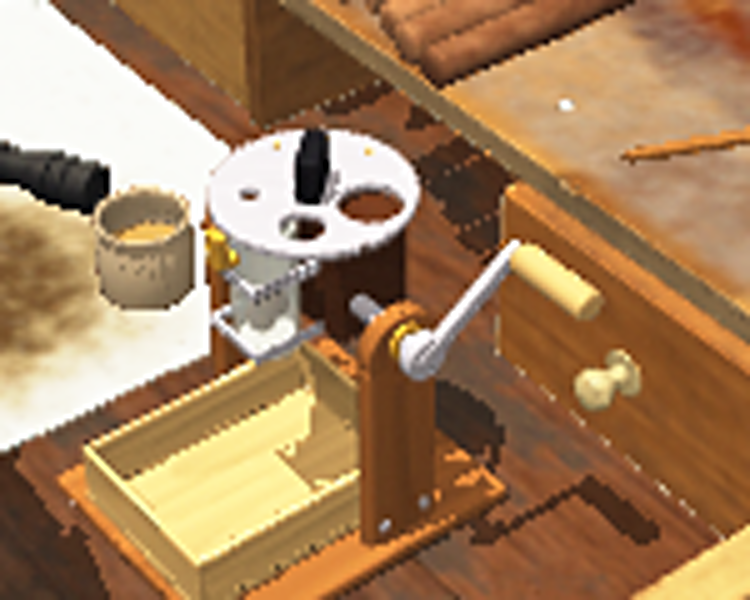

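The cap, holes and crank all match the model: origin (0.5285, 0.2525), yaw about 0.025, cap about 0.78. Moving above the cap now.

Emit:
{"name": "send_rows", "arguments": {
  "commands": [
    [[-0.3,-0.15,-0.05,0,0,-0.03],[-0.5,-0.25,-0.07,0,0,-0.09],[-0.66,-0.32,-0.07,0,0,-0.15],[-0.66,-0.32,-0.07,0,0,-0.189],[-0.66,-0.32,-0.07,0,0,-0.189],[-0.66,-0.32,-0.07,0,0,-0.189],[-0.66,-0.32,-0.07,0,0,-0.189]]
  ],
  "claw": 0.6
}}

```text
time: 0.98
ee_pos: [0.3821, 0.4156, 0.2599]
ee_rot: [-0.0, -0.392, 0.92, -0.0]
wrist_force: [-0.0, -0.1, -0.3]
opening: 0.0515
gripper_force: 0.0
```

```bash
python3 -c "
from h import *
s=status.sense();print(s['time'],s['ee_pos'],s['q'],s['opening']);print(rel([.5287,.2527,.26],136),rel([.5287,.2527,.18],136))"
```

```text
0.975 [0.38209634 0.41560202 0.25994043] [ 8.24724413e-01  2.40048169e-01  1.74187894e+00 -9.10138231e-06
  1.16039035e+00 -1.55263219e+00] 0.051534209936872126
[ 5.380e-02 -7.285e-01 -1.000e-04 -0.000e+00 -1.000e-04  6.000e-04] [ 5.370e-02 -7.285e-01  2.665e-01 -0.000e+00 -1.000e-04  6.000e-04]
```

Emit:
{"name": "send_rows", "arguments": {
  "commands": [
    [[0.02,-0.2,0,0,0,0],[0.04,-0.4,0,0,0,0],[0.054,-0.6,0,0,0,0],[0.054,-0.7285,0,0,0,0],[0.054,-0.7285,0.1,0,0,0],[0.054,-0.7285,0.2,0,0,0],[0.054,-0.7285,0.24,0,0,0],[0.054,-0.7285,0.24,0,0,0],[0.054,-0.7285,0.24,0,0,0]]
  ]
}}

```text
time: 2.1
ee_pos: [0.5286, 0.2529, 0.1893]
ee_rot: [0.001, -0.391, 0.92, 0.0]
wrist_force: [-0.9, -0.2, -0.4]
opening: 0.051
gripper_force: 0.0
```

Emit:
{"name": "send_rows", "arguments": {
  "commands": [
    [[0,0,0,0,0,0],[0,0,0,0,0,0],[0,0,0,0,0,0],[0,0,0,0,0,0],[0,0,0,0,0,0],[0,0,0,0,0,0]]
  ],
  "claw": 0,
  "force": 25
}}

```text
time: 2.85
ee_pos: [0.5282, 0.2528, 0.189]
ee_rot: [0.0, -0.391, 0.921, 0.0]
wrist_force: [-2.6, 0.7, 6.0]
opening: 0.0116
gripper_force: 30.2
```

Emit:
{"name": "send_rows", "arguments": {
  "commands": [
    [[0,0,0,0,0,0.02],[0,0,0,0,0,0.04],[0,0,0,0,0,0.06],[0,0,0,0,0,0.08],[0,0,0,0,0,0.1],[0,0,0,0,0,0.124],[0,0,0,0,0,0.124],[0,0,0,0,0,0.124],[0,0,0,0,0,0.124]]
  ]
}}

```text
time: 3.98
ee_pos: [0.528, 0.2532, 0.189]
ee_rot: [0.0, -0.012, 1.0, 0.001]
wrist_force: [-3.2, 2.6, 6.7]
opening: 0.0113
gripper_force: 30.2
```

Emit:
{"name": "send_rows", "arguments": {
  "commands": [
    [[0,0,0,0,0,0],[0,0,0,0,0,0],[0,0,0,0,0,0],[0,0,0,0,0,0],[0,0,-0.1,0,0,0],[0,0,-0.25,0,0,0],[0,0,-0.35,0,0,0],[-0.1,0,-0.35,0,0,0]]
  ],
  "claw": 0.55
}}

```text
time: 4.97
ee_pos: [0.5585, 0.2539, 0.2967]
ee_rot: [0.002, -0.012, 1.0, 0.001]
wrist_force: [0.3, 0.5, 0.3]
opening: 0.0473
gripper_force: 0.0
```

```bash
python3 -c "
from h import *
s=status.sense();print(s['time'],s['ee_pos'],s['q'],s['opening'])
t=snap('top','pics/t2.png');c=snap('scene','pics/s2.png')
a=cv2.resize(t['frame'][160:290,185:260,::-1],None,fx=4,fy=4,interpolation=2);b=cv2.resize(c['frame'][130:260,200:320,::-1],None,fx=4,fy=4,interpolation=2)
cv2.imwrite('pics/c2.png',np.hstack([a,b])[:, :800])"
```

```text
4.975 [0.55852942 0.25387695 0.296734  ] [ 4.24099963e-01  2.84892193e-01  1.59870692e+00  1.59250443e-04
  1.25339010e+00 -1.17123059e+00] 0.047349839071811804
```

View pics/c2.png

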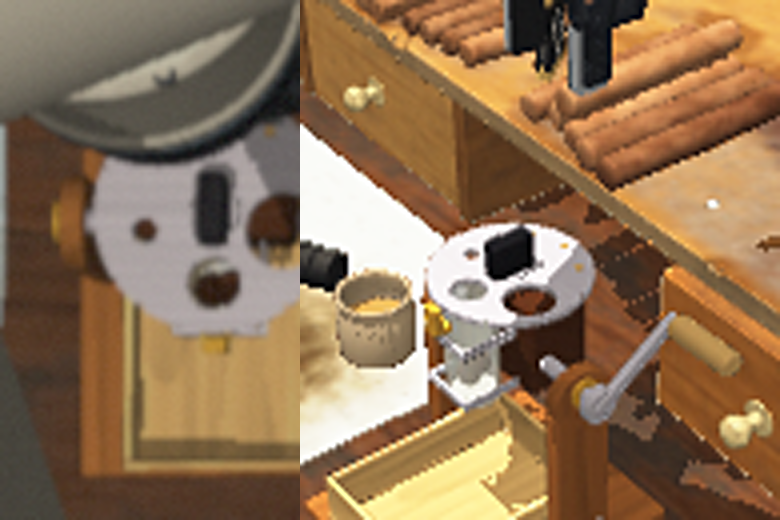

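The middle hole (214,283) now stands at the brass tab (215,343), and the hopper is upright. On to the crank.

Emit:
{"name": "send_rows", "arguments": {
  "commands": [
    [[0,0,0,0,0,0.025],[0,0.05,0,0,0,0.05],[0,0.1,0,0,0,0.075],[0,0.1,0,0,0,0.1],[0,0.1,0,0,0,0.125],[0,0.1,0,0,0,0.15],[0,0.1,0,0,0,0.175],[0,0.1,0,0,0,0.2],[0,0.1,0,0,0,0.225],[0,0.1,0,0,0,0.25]]
  ]
}}

```text
time: 6.32
ee_pos: [0.5567, 0.283, 0.2927]
ee_rot: [-0.0, 0.701, 0.714, -0.001]
wrist_force: [-0.6, -0.2, -0.1]
opening: 0.0469
gripper_force: 0.0
```

```bash
python3 -c "
from h import *
s=status.sense();print(s['time'],s['ee_pos'],s['q'][5],s['opening'])
print(rel([.580,.144,.24],1.4),rel([.580,.144,.155],1.4))"
```

```text
6.325 [0.55666799 0.28300731 0.29272357] 0.4495750407718571 0.0468910531017168
[-4.646e-01  6.950e-02  1.759e-01 -2.000e-04  1.000e-04 -1.000e-03] [-4.645e-01  6.980e-02  4.592e-01 -2.000e-04  1.000e-04 -1.000e-03]
```

Emit:
{"name": "send_rows", "arguments": {
  "commands": [
    [[-0.15,0.02,0,0,0,0],[-0.3,0.05,0,0,0,0],[-0.465,0.07,0,0,0,0],[-0.465,0.07,0.1,0,0,0],[-0.465,0.07,0.25,0,0,0],[-0.465,0.07,0.4,0,0,0],[-0.465,0.07,0.459,0,0,0],[-0.465,0.07,0.459,0,0,0],[-0.465,0.07,0.459,0,0,0]]
  ]
}}

```text
time: 7.45
ee_pos: [0.5827, 0.1446, 0.1572]
ee_rot: [0.001, 0.699, 0.715, 0.001]
wrist_force: [0.6, -0.5, -0.4]
opening: 0.0471
gripper_force: 0.0
```

Emit:
{"name": "send_rows", "arguments": {
  "commands": [
    [[0,0,0,0,0,0],[0,0,0,0,0,0],[0,0,0,0,0,0],[0,0,0,0,0,0],[0,0,0,0,0,0],[0,0,0,0,0,0]]
  ],
  "claw": 0,
  "force": 30
}}

```text
time: 8.2
ee_pos: [0.5809, 0.1444, 0.1568]
ee_rot: [-0.0, 0.699, 0.715, -0.0]
wrist_force: [-5.9, -0.8, 9.3]
opening: 0.0149
gripper_force: 29.1
```

```bash
python3 -c "
from h import *
s=status.sense();print(s['time'],s['ee_pos'],s['opening'])
a=.025
for h in np.arange(0,2.451,.175):
    x,z=.06*np.sin(.96-h)-.06*np.sin(.96),.06*np.cos(.96-h)-.06*np.cos(.96)
    print(round(h,3),(np.array([0,x,-z])/.3).round(3))"
```

```text
8.2 [0.58088803 0.1443632  0.15684432] 0.014892191388440014
0.0 [ 0.  0. -0.]
0.175 [ 0.    -0.022 -0.027]
0.35 [ 0.    -0.049 -0.049]
0.525 [ 0.    -0.08  -0.067]
0.7 [ 0.    -0.112 -0.079]
0.875 [ 0.    -0.147 -0.085]
1.05 [ 0.    -0.182 -0.084]
1.225 [ 0.    -0.216 -0.078]
1.4 [ 0.    -0.249 -0.066]
1.575 [ 0.    -0.279 -0.049]
1.75 [ 0.    -0.306 -0.026]
1.925 [ 0.    -0.328  0.001]
2.1 [ 0.    -0.346  0.031]
2.275 [ 0.    -0.357  0.064]
2.45 [ 0.    -0.363  0.099]
```

Emit:
{"name": "send_rows", "arguments": {
  "commands": [
    [[0,-0.022,-0.027,0,0,0],[0,-0.049,-0.049,0,0,0],[0,-0.08,-0.067,0,0,0],[0,-0.112,-0.079,0,0,0],[0,-0.147,-0.085,0,0,0],[0,-0.182,-0.084,0,0,0],[0,-0.182,-0.084,0,0,0]]
  ]
}}

```text
time: 9.07
ee_pos: [0.5303, 0.1432, 0.1847]
ee_rot: [0.003, 0.699, 0.716, 0.004]
wrist_force: [3.5, -4.1, 16.8]
opening: 0.0146
gripper_force: 31.6
```

Emit:
{"name": "send_rows", "arguments": {
  "commands": [
    [[0,-0.034,0.006,0,0,0],[0,-0.067,0.018,0,0,0],[0,-0.097,0.035,0,0,0],[0,-0.124,0.058,0,0,0],[0,-0.146,0.085,0,0,0],[0,-0.164,0.115,0,0,0],[0,-0.175,0.148,0,0,0],[0,-0.18,0.173,0,0,0],[0,-0.18,0.173,0,0,0],[0,-0.18,0.173,0,0,0]]
  ]
}}

```text
time: 10.32
ee_pos: [0.4733, 0.1418, 0.1295]
ee_rot: [0.0, 0.699, 0.715, 0.0]
wrist_force: [-1.1, 1.2, 1.1]
opening: 0.0149
gripper_force: 37.0
```

```bash
python3 -c "
from h import *
s=status.sense();print(s['time'],s['ee_pos'],s['wrist_force'],s['wrist_torque'])
t=snap('top','pics/t3.png');c=snap('scene','pics/s3.png')
a=cv2.resize(t['frame'][160:290,185:275,::-1],None,fx=4,fy=4,interpolation=2);b=cv2.resize(c['frame'][170:300,190:300,::-1],None,fx=4,fy=4,interpolation=2)
cv2.imwrite('pics/c3.png',np.hstack([a,b])[:, :800])"
```

```text
10.325 [0.47325715 0.14178185 0.12947671] [-1.0902014   1.24741986  1.07753472] [ 0.12207629 -0.27877624  0.04552727]
```

View pics/c3.png

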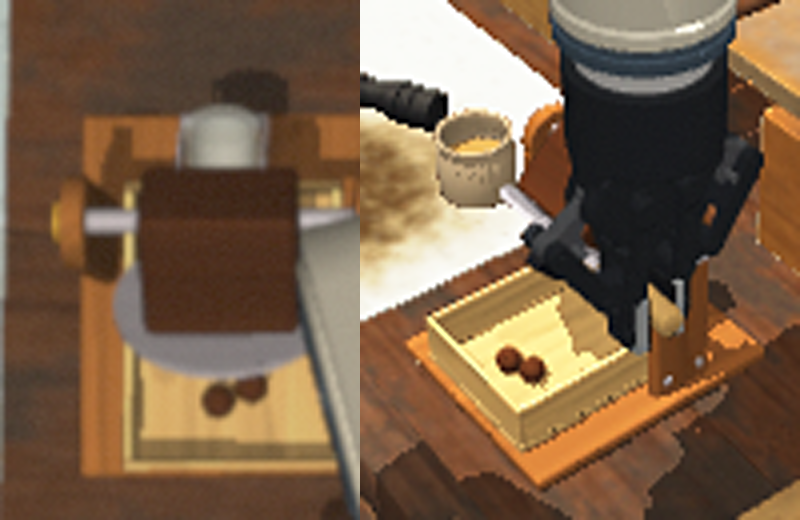

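Both stoppers (at (510,358) and (533,368) in the right half) lie in the tray. Releasing and backing off upward.

Emit:
{"name": "send_rows", "arguments": {
  "commands": [
    [[0,0,0,0,0,0],[0,0,0,0,0,0],[0,0,0,0,0,0],[0,0,0,0,0,0],[0,0,-0.1,0,0,0],[0,0,-0.25,0,0,0],[0,0,-0.4,0,0,0],[-0.15,0,-0.4,0,0,0],[-0.3,0,-0.4,0,0,0],[-0.3,0,-0.4,0,0,0]]
  ],
  "claw": 0.5
}}

```text
time: 11.68
ee_pos: [0.475, 0.0496, 0.249]
ee_rot: [0.0, 0.7, 0.714, -0.0]
wrist_force: [0.2, -0.8, 0.4]
opening: 0.0427
gripper_force: 0.0
```

```bash
python3 -c "
from h import *
c=snap('scene','pics/s4.png');t=snap('top','pics/t4.png')
a=cv2.resize(t['frame'][160:290,185:275,::-1],None,fx=4,fy=4,interpolation=2);b=cv2.resize(c['frame'][170:300,190:300,::-1],None,fx=4,fy=4,interpolation=2)
cv2.imwrite('pics/c4.png',np.hstack([a,b])[:, :800])"
```

```text
(no output)
```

View pics/c4.png

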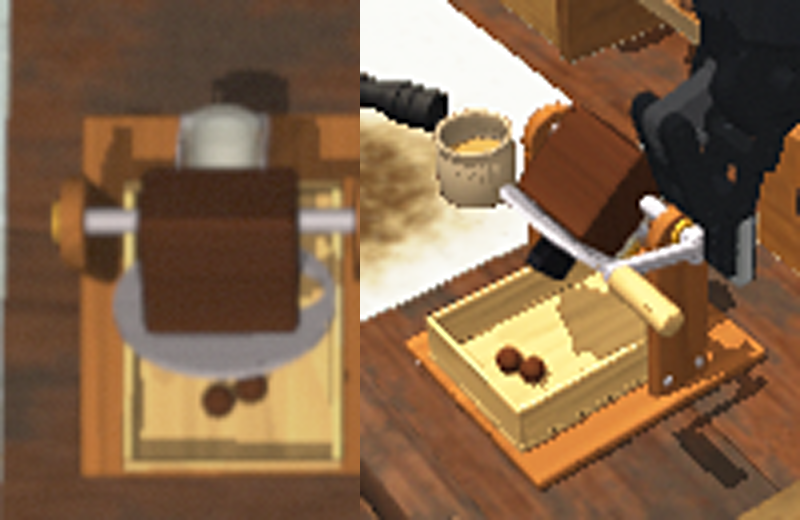

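The arm is clear, the hopper stays tipped, and both stoppers are at rest in the tray at the same pixels as before.

```bash
python3 -c "
from h import *
print(order.hand_in())"
```

```text
the job is handed in; nothing more can be done
None
```

I turned the cap to the 21 mm hole and tipped the hopper by its crank; the last pictures show both stoppers at rest in the tray, and I handed the job in at about 12 s (no verdict was returned).

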